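# Set the point dial of the large pencil sharpener by its clicks

### The arm

A 6-joint arm with a two-finger parallel gripper is mounted at the origin on the work surface. World frame = base frame: x ahead of the robot, y to its left, z up, the work surface at z = 0. Lengths are in m, angles in rad, forces in N, time in s.
With the tool pointing down it reaches from about 0.375 to 0.9 m from the base axis. Payload 3.1 kg.
Tool frame: the origin (TCP) lies between the finger pads; the fingertips stand 11 mm ahead of it and the grasp point (between the pads) lies 8 mm behind it; z points along the fingers, y is the line along which they close (so a half turn about z gives the same grasp; the last joint's range is limited). The gripper opens to 87 mm and grips with 3 to 60 N. Pads are 19 mm wide; open, the fingers measure 117 mm over their backs; the gripper's body (75 mm by 190 mm) begins 51 mm behind the grasp point.
Start: joints at [1.04, 0.527, 1.433, -0, 1.181, -0.178], TCP at [0.215, 0.587, 0.195] pointing down, gripper open.
Joint ranges: [-3.08, 3.08], [-0.75, 2.2], [0.22, 2.44], [-1.43, 4.57], [0, 2.65], [-2.85, 2.85]. Speed limits (rad/s): [2.79, 2.79, 3.14, 3.14, 3.14, 3.14].

### API

Orientations are given as a unit quaternion [x, y, z, w].
In Python, from rig import robot gives the robot as it stands.
- The arm moves only by the tool move_arm, never from a script. Its argument "moves" is text: rows parted by semicolons, each of 7 numbers parted by spaces: the shift along the tool's x, y, z in units of 100 mm (1.0 is 100 mm), then the turn, a rotation vector about the tool's x, y, z in units of 90 degrees (1.0 is 90 degrees), then the opening, from 0 (shut) to 1 (fully open). A call has 1 to 12 rows; each row is the pose to reach, as a shift and turn from the pose commanded when the call began, along the tool's axes at that moment; what a row does not reach only later rows make up. A row lasts 1/10 s, in which the tool goes at most 50 mm and 8.59 degrees, less where a joint would pass 70% of its speed; a pose out of reach is approached as far as the arm can. A call with a number of a shift or a turn outside -1 to 1 is refused whole. A call with a gripper value outside its range is refused whole. The fingers move at their own pace and stop on an object; "squeeze" is the grip in N (left out, the last holds). Time passes only in rows, so rows that repeat a pose let the fingers close. It gives the time, the measured TCP pose, the force, the opening and the grip force at its end, in the units of the state.
- robot.get_obs(): the state, without advancing time (a new reading comes with each control period).
- robot.camera(name): name is "scene" or "top" or "wrist"; returns a dict with "image" (384x512x3 uint8, red, green, blue), "intrinsics" (3x3 intrinsics, pixels), "dist_coeffs" ([k1, k2, p1, p2, k3] as OpenCV has them; the pictures are not rectified), "extrinsics" (4x4, takes a point from world to camera coordinates). Camera axes: x right, y up, looking along -z (the intrinsics and any distortion apply to the point x, -y, -z); pixel columns grow to the right and rows downward; lengths in m; the calibration is good to about 2 mm. A picture is of the moment at which its call begins. There is no depth.
- robot.hand_in(): hands the job in; it is judged then, once.
The state is a dict: "time": time; "q": joint angles; "joint_velocities": joint speeds; "joint_torque": joint torques, N m; "position": TCP position; "tool_rot": TCP orientation; "ft_force": force on the tool from outside, world axes, zero at the start; "moment": the same for the moment, N m; "grip_width": finger opening in m; "grip_force": force on a finger pad.
Only numpy, scipy, OpenCV 4.12 (cv2) and the standard library are available. Lean on these libraries where they do the work, as an engineer would, in place of code of your own. Each camera call takes 0.05 s, during which the arm holds its last target. There are 200 camera calls.

### The job

Two electric pencil sharpeners stand on the shop's shelf. On the larger one, turn the dial on top clockwise to its fourth click (counting from the long mark at the stop, which is zero: the pointer then stands at the fourth short mark), and let go. Do not turn the dial of the smaller sharpener.

Things in the scene. Friction and masses are not known exactly. Their poses are not given: they have to be found in the camera images.
- dial (a joint): Larger sharpener's dial, rad: 0 at its stop (pointer at the long white mark), growing clockwise seen from above to a second stop at 3.054. Clicks every 0.436 rad (25 deg): click n, pointer at the n-th short mark, is at 0.436 n (n = 1 to 7); the fourth is 1.745. It starts at the first or second click (rarely between), settles into the nearest click when let go, and takes under 0.12 N m to turn.
- dial_grip (a point): Grip point on that dial's vertical axis, 156 mm above the shelf. Upright bar 46 mm long, 14 wide, its top 14 mm above this point, on a 48 mm disc 22 mm below it. Turns with the dial: z up, x along the bar to its pointer end (white line), y across it. Grey housing fixed to the shelf, 210 x 140 mm, 125 high; its flat top is 28 to 31 mm below this point and reaches 70 mm or more all round.
- small_dial (a joint): Dial of the smaller sharpener (same grey plastic, 140 x 100 mm, 85 mm high, fixed), a bystander that is not to be turned. Angle in rad, clicks and marks as on the larger one; it may start at any click from the first to the sixth.
- small_dial_tip (a point): Pointer end of the smaller sharpener's grip bar (36 mm long, 14 mm wide, on a 38 mm disc): 18 mm from that dial's vertical axis, 116 mm above the shelf; x points outwards from the axis along the pointer, z up.

How it is judged:
By the outcome, as a careful person would: the job done as asked, in the order asked, and still so for the second after the job is handed in, with the robot touching nothing.
It also fails if it takes over 35 s, if anything falls off the work surface, if the arm or the gripper's body presses on something with over 40 N, if the wrist force passes 120 N, or if a joint passes its speed limit or range.

## Working session

There is one attempt and no reset: what is moved stays moved. The work goes in short steps, Python scripts to look and compute and a tool call to move; the robot and the scene stay as the last step left them, time stands still between calls to the robot, and variables do not carry over. Pictures are saved under pics/ and viewed, at most 10 in all, crops included, and the job is handed in when it is done.

Besides the shell and the picture viewer there is one more tool, called after "Emit:" by a JSON object that holds its "fn" and its "kwargs". move_arm: Moves the arm, as the interface text tells. Shifts and turns lie within -1 to 1; 1 stands for 100 mm of shift or 90 degrees of turn. Its arguments: {"type":"object","properties":{"moves":{"type":"string"},"squeeze":{"type":"number"}},"required":["moves"]}

```bash
mkdir -p pics; cat > h.py <<'E'
import numpy as np,cv2
from rig import robot
from scipy.spatial.transform import Rotation as R
def snap(n,f):
    c=robot.camera(n); cv2.imwrite(f'pics/{f}.png',c['image'][:,:,::-1]); np.savez(f'pics/{f}.npz',**c); return c
def ray(c,uv,z):
    p=cv2.undistortPoints(np.array([[uv]],float),np.array(c['intrinsics']),np.array(c['dist_coeffs']))[0,0]
    E=np.array(c['extrinsics']); d=E[:3,:3].T@np.array([p[0],-p[1],-1]); o=-E[:3,:3].T@E[:3,3]
    return o+d*(z-o[2])/d[2]
E
python3 - <<'E'
from h import *
a=snap('top','top0');b=snap('scene','sc0')
i=np.hstack([cv2.imread('pics/top0.png'),cv2.imread('pics/sc0.png')])
cv2.imwrite('pics/both.png',np.vstack([i[:,:512],i[:,512:]])[:, :][:768]) 
for n in('top0','sc0'):
  c=np.load(f'pics/{n}.npz');E=c['extrinsics'];print(-E[:3,:3].T@E[:3,3],c['intrinsics'][0,0])
E
```

```text
[0.4902826  0.01895477 0.87357435] 352.0432259196426
[0.99076712 0.17291553 0.9721486 ] 422.91327973854413
```

View pics/top0.png

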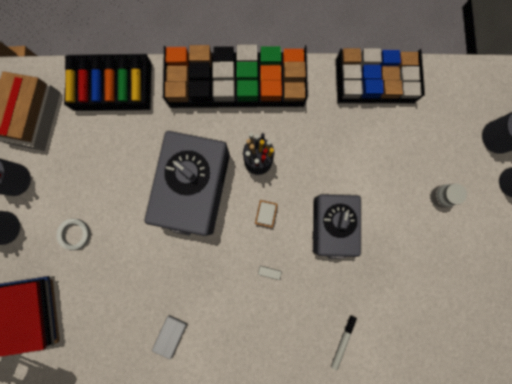

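View pics/sc0.png

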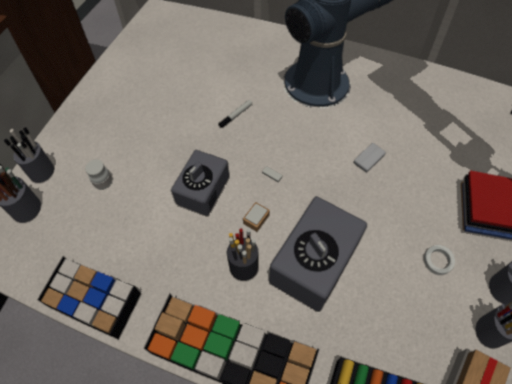

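The larger sharpener's dial is at about (187,172) in the top view and (317,250) in the scene view. The small one is at (342,220) in the top view.

```bash
python3 - <<'E'
from h import *
t=cv2.imread('pics/top0.png')[142:202,147:227];s=cv2.imread('pics/sc0.png')[215:285,275:355]
f=lambda x:cv2.resize(x,(400,400*x.shape[0]//x.shape[1]),interpolation=cv2.INTER_CUBIC)
t,s=f(t),f(s);o=np.zeros((350,800,3),np.uint8);o[:t.shape[0],:400]=t;o[:s.shape[0],400:]=s
cv2.imwrite('pics/crop1.png',cv2.convertScaleAbs(o,alpha=1.5))
c=np.load('pics/top0.npz')
print(ray(c,(187,172),.134),ray(c,(187,172),.15))
c=np.load('pics/sc0.npz');print(ray(c,(317,250),.134))
print(robot.get_obs()['tool_rot'])
print(R.from_quat(robot.get_obs()['tool_rot']).as_matrix().round(3))
E
```

```text
[0.61151277 0.16014925 0.134     ] [0.60889007 0.15709464 0.15      ]
[0.61493478 0.16244626 0.134     ]
[ 1.74994537e-01  9.84568884e-01 -9.53858977e-04 -3.37906647e-04]
[[-0.939  0.345 -0.001]
 [ 0.345  0.939 -0.002]
 [ 0.    -0.002 -1.   ]]
```

View pics/crop1.png

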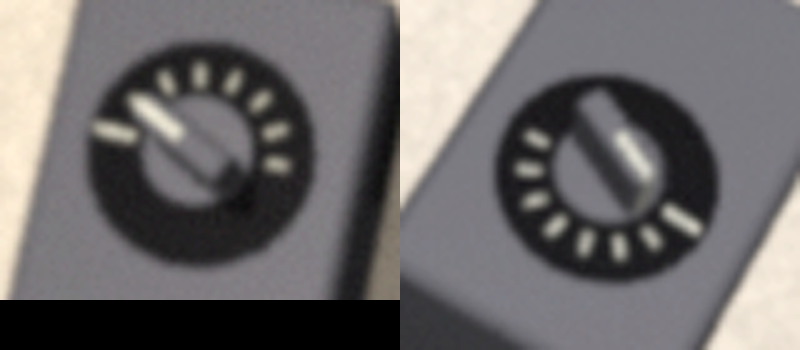

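The pointer is about 29° past the long mark, and the first short mark is hidden under the bar. So the dial starts at click 1 and needs about +75°.

```bash
python3 - <<'E'
from h import *
c=np.load('pics/top0.npz');s=np.load('pics/sc0.npz')
T=lambda x,y:(147+x/5-.4,142+y/5-.4)
S=lambda x,y:(275+x/5-.4,215+y/5-.4)
def ang(v):return np.degrees(np.arctan2(v[1],v[0]))
for n,c,f,ctr,(lx,ly),m,bar in (('top',c,T,(202,153),(115,132),[(167,83),(200,75),(233,82),(260,101),(275,131),(278,163)],[(225,180),(140,102)]),
   ('sc',s,lambda x,y:S(x-400,y),(608,180),(682,220),[(652,239),(620,247),(585,243),(554,228),(534,199),(530,169),(538,140)],[(635,170),(590,105)])):
    C=ray(c,f(*ctr),.1265);print(n,C.round(4),'long',ang(ray(c,f(lx,ly),.1265)-C),[ang(ray(c,f(*p),.1265)-C).round(1) for p in m])
    a,b=[ray(c,f(*p),.17) for p in bar];print('bar',ang(b-a), (a+b)/2)
for uv,w in (((262,135),(240,232)),):
    c=np.load('pics/top0.npz')
    for z in(.1,.13,.16,.2):print(z,ray(c,uv,z)[:2].round(3),ray(s,w,z)[:2].round(3))
E
```

```text
top [0.6123 0.1616 0.1265] long 75.7511221434216 [np.float64(26.7), np.float64(2.1), np.float64(-22.9), np.float64(-47.8), np.float64(-73.5), np.float64(-98.2)]
bar 47.10426473422285 [0.61023135 0.16124997 0.17      ]
sc [0.6135 0.1611 0.1265] long 78.65555329357203 [np.float64(52.2), np.float64(26.1), np.float64(-1.7), np.float64(-27.9), np.float64(-54.9), np.float64(-78.9), np.float64(-102.8)]
bar -130.20238279991423 [0.61389677 0.15796279 0.17      ]
0.1 [ 0.7   -0.001] [ 0.617 -0.016]
0.13 [ 0.692 -0.   ] [ 0.63  -0.009]
0.16 [0.684 0.001] [ 0.643 -0.003]
0.2 [0.673 0.002] [0.66  0.006]
```

Emit:
{"fn": "move_arm", "kwargs": {"moves": "0 0 -0.5 0 0 0 1; -0.5 -0.25 -1 0 0 0 1; -1 -0.5 -1 0 0 0 1; -1 -0.5 -1 0 0 0 1"}}

```text
time: 0.5
position: [0.2941, 0.5038, 0.2971]
tool_rot: [0.175, 0.984, 0.001, 0.001]
ft_force: [-0.4, 0.3, -0.2]
grip_width: 0.0869
grip_force: 0.0
```

Emit:
{"fn": "move_arm", "kwargs": {"moves": "-0.45 -0.25 0 0 0 0 1; -0.9 -0.5 0 0 0 0 1; -1 -0.5 0 0 0 0 1"}}

```text
time: 0.8
position: [0.3709, 0.4201, 0.2951]
tool_rot: [0.177, 0.984, -0.001, 0.0]
ft_force: [-0.6, 1.0, -0.6]
grip_width: 0.0871
grip_force: 0.0
```

Emit:
{"fn": "move_arm", "kwargs": {"moves": "-0.45 -0.25 0 0 0 0 1; -0.9 -0.5 0 0 0 0 1; -1 -0.5 0 0 0 0 1"}}

```text
time: 1.1
position: [0.4477, 0.3394, 0.295]
tool_rot: [0.177, 0.984, -0.001, 0.0]
ft_force: [-0.7, 0.3, 0.1]
grip_width: 0.0868
grip_force: 0.0
```

Emit:
{"fn": "move_arm", "kwargs": {"moves": "-0.45 -0.25 0 0 0 0 1; -0.9 -0.5 0 0 0 0 1; -1 -0.5 0 0 0 0 1"}}

```text
time: 1.4
position: [0.5245, 0.2584, 0.2949]
tool_rot: [0.177, 0.984, -0.001, 0.0]
ft_force: [-0.6, 0.5, -0.8]
grip_width: 0.0874
grip_force: 0.0
```

Emit:
{"fn": "move_arm", "kwargs": {"moves": "-0.45 -0.25 0 0 0 0 1; -0.9 -0.5 0 0 0 0 1; -1 -0.6 0 0 0 0 1; -1 -0.6 0 0 0 -0.09 1;-1 -0.6 0 0 0 -0.18 1;-1 -0.6 0 0 0 -0.27 1;-1 -0.6 0 0 0 -0.36 1;-1 -0.6 0 0 0 -0.45 1;-1 -0.6 0 0 0 -0.54 1;-1 -0.6 0 0 0 -0.63 1;-1 -0.6 0 0 0 -0.72 1;-1 -0.6 0 0 0 -0.78 1"}}

```text
time: 2.6
position: [0.594, 0.1724, 0.295]
tool_rot: [-0.426, 0.905, 0.001, -0.0]
ft_force: [-0.1, -0.1, -1.0]
grip_width: 0.0869
grip_force: 0.0
```

```bash
python3 - <<'E'
from h import *
c=snap('wrist','w1');o=robot.get_obs();print(o['time'],o['position'],o['q'],o['ft_force'])
M=R.from_quat(o['tool_rot']).as_matrix();print(M.round(3));print('shift tool',M.T@(np.array([.613,.161,.153])-o['position']))
cv2.imwrite('pics/w1b.png',cv2.convertScaleAbs(c['image'][:,:,::-1],alpha=1.5))
E
```

```text
2.65 [0.5940808  0.17234919 0.29500734] [ 1.01216967e-01  4.27197150e-01  1.32169735e+00  1.33948268e-03
  1.39407023e+00 -2.35122898e+00] [ 0.56306804 -0.60841067 -0.44034853]
[[-0.636 -0.772 -0.001]
 [-0.772  0.636  0.001]
 [ 0.     0.002 -1.   ]]
shift tool [-0.00328306 -0.02208766  0.14196542]
```

View pics/w1b.png

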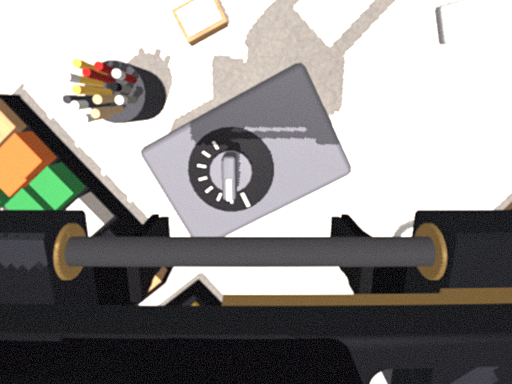

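The wrist view shows the bar almost upright in the image, (231,155) to (229,200), with the ring centre at about (231,169). I'll refine the position from this view.

```bash
python3 - <<'E'
from h import *
c=np.load('pics/w1.npz');im=c['image'];o=robot.get_obs();M=R.from_quat(o['tool_rot']).as_matrix()
g=im.max(2);m=np.zeros_like(g);m[110:230,170:290]=(g[110:230,170:290]<40)*255
cs,_=cv2.findContours(m,cv2.RETR_EXTERNAL,cv2.CHAIN_APPROX_NONE)
k=max(cs,key=cv2.contourArea);e=cv2.fitEllipse(cv2.convexHull(k));print(e)
C=ray(c,e[0],.1265);print(C)
cr=cv2.resize(im[110:230,170:290,::-1],(600,600),interpolation=cv2.INTER_CUBIC);cv2.imwrite('pics/w1c.png',cv2.convertScaleAbs(cr,alpha=1.5))
print('shift',M.T@(np.r_[C[:2],.153]-o['position']))
E
```

```text
((227.09368896484375, 142.248779296875), (29.22892189025879, 59.60319519042969), 83.86796569824219)
[0.59451797 0.1356574  0.1265    ]
shift [ 0.02802797 -0.02394566  0.14196338]
```

View pics/w1c.png

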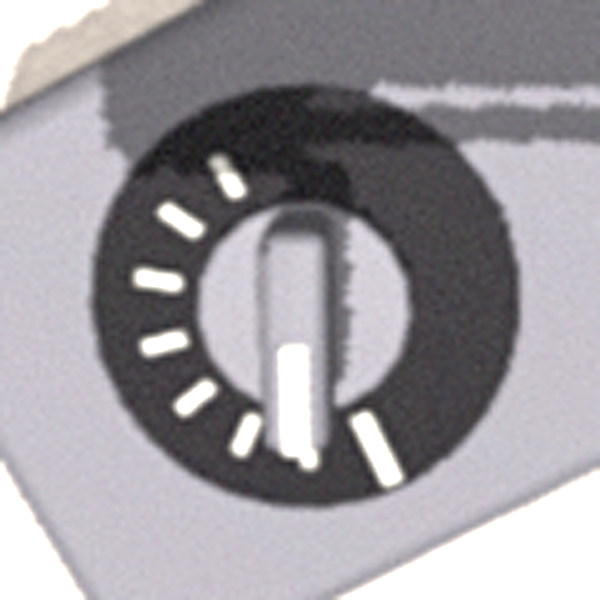

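```bash
python3 - <<'E'
from h import *
c=np.load('pics/w1.npz');o=robot.get_obs();M=R.from_quat(o['tool_rot']).as_matrix()
f=lambda x,y:(170+x/5-.4,110+y/5-.4)
C=ray(c,f(305.5,296),.1265);print(C)
print('shift mm',1000*M.T@(np.r_[C[:2],.153]-o['position']))
for z,a,b in((.17,(296,235),(295,445)),(.1265,(310,300),(310,457))):
  d=M.T@(ray(c,f(*b),z)-ray(c,f(*a),z));print(np.degrees(np.arctan2(d[1],d[0])))
def A(x,y):
  d=M.T@(ray(c,f(x,y),.1265)-C);return np.degrees(np.arctan2(d[1],d[0]))
print([round(A(*p),1) for p in((377,448),(310,457),(246,435),(195,397),(163,343),(158,280),(180,220),(228,177))])
E
```

```text
[0.61098138 0.161172   0.1265    ]
shift mm [ -2.13181611 -20.42061544 141.96864828]
-178.6750854242195
-179.06248611023432
[np.float64(156.0), np.float64(179.4), np.float64(-156.3), np.float64(-132.3), np.float64(-108.3), np.float64(-83.5), np.float64(-58.0), np.float64(-31.9)]
```

Emit:
{"fn": "move_arm", "kwargs": {"moves": "-0.03 -0.21 0.3 0 0 0 0.5; -0.03 -0.21 0.6 0 0 0 0.5; -0.03 -0.21 0.9 0 0 0 0.5; -0.03 -0.21 1 0 0 0 0.5; -0.03 -0.21 1 0 0 0 0.5"}}

```text
time: 3.15
position: [0.6115, 0.1601, 0.1936]
tool_rot: [-0.423, 0.906, 0.001, -0.002]
ft_force: [-0.2, 0.2, 1.1]
grip_width: 0.0551
grip_force: 0.0
```

Emit:
{"fn": "move_arm", "kwargs": {"moves": "0 0 0.15 0 0 0 0.5; 0 0 0.3 0 0 0 0.5; 0 0 0.42 0 0 0 0.5; 0 0 0.42 0 0 0 0.5"}}

```text
time: 3.55
position: [0.6125, 0.1595, 0.1529]
tool_rot: [-0.423, 0.906, 0.0, -0.001]
ft_force: [-0.4, 0.2, -0.5]
grip_width: 0.0438
grip_force: 0.0
```

Emit:
{"fn": "move_arm", "kwargs": {"moves": "0 0 0 0 0 0 0.1; 0 0 0 0 0 0 0.1; 0 0 0 0 0 0 0.1; 0 0 0 0 0 0 0.1; 0 0 0 0 0 0 0.1; 0 0 0 0 0 0 0.1; 0 0 0 0 0 0 0.1; 0 0 0 0 0 0 0.1", "squeeze": 12}}

```text
time: 4.35
position: [0.6131, 0.1591, 0.1533]
tool_rot: [-0.423, 0.906, 0.0, -0.0]
ft_force: [0.1, -0.9, 0.2]
grip_width: 0.0088
grip_force: 0.0
```

The fingers closed past 14 mm, so they missed the bar. I'll look before moving.

```bash
python3 - <<'E'
from h import *
c=snap('wrist','w2');t=snap('top','t2');s=snap('scene','s2')
f=lambda x:cv2.resize(x[:,:,::-1],(400,300))
o=np.vstack([np.hstack([f(c['image']),f(s['image'])]),np.hstack([f(t['image']),f(s['image'][180:300,240:400])])])
cv2.imwrite('pics/m2.png',cv2.convertScaleAbs(o,alpha=1.5)); o=robot.get_obs(); print(o['position'],o['grip_width'],o['grip_force'],o['moment'])
E
```

```text
[0.61313671 0.15913579 0.15331926] 0.009011512854815926 0.0 [ 0.04184649  0.00018731 -0.0032015 ]
```

View pics/m2.png

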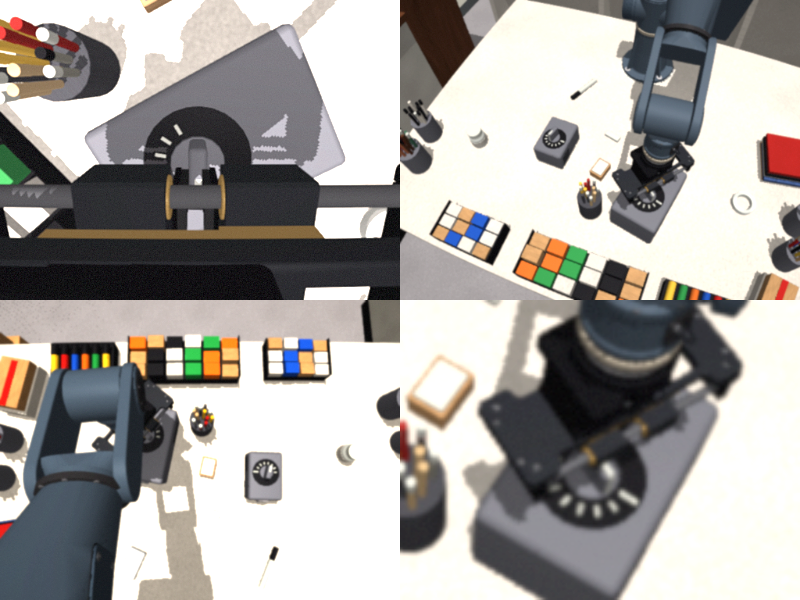

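The bar seems to run between the pads, with no contact force yet. I'll close further and see whether they stop on it.

Emit:
{"fn": "move_arm", "kwargs": {"moves": "0 0 0 0 0 0 0; 0 0 0 0 0 0 0; 0 0 0 0 0 0 0; 0 0 0 0 0 0 0", "squeeze": 12}}

```text
time: 4.9
position: [0.6131, 0.1592, 0.1533]
tool_rot: [-0.423, 0.906, 0.0, -0.0]
ft_force: [0.6, -0.5, 0.3]
grip_width: 0.0006
grip_force: 0.0
```

```bash
python3 - <<'E'
from h import *
c=np.load('pics/w2.npz')
cv2.imwrite('pics/w2c.png',cv2.convertScaleAbs(cv2.resize(c['image'][130:320,170:340,::-1],(537,600),interpolation=cv2.INTER_CUBIC),alpha=2.5))
o=robot.get_obs();M=R.from_quat(o['tool_rot']).as_matrix()
E=c['extrinsics']
for n,p in(('tcp',(0,0,0)),('tipL',(0,.0045,.011)),('tipR',(0,-.0045,.011)),('axis156',None)):
  w=np.array([.612,.161,.156]) if p is None else o['position']+M@np.array(p)
  q=E[:3,:3]@w+E[:3,3];uv=cv2.projectPoints(np.array([[q[0],-q[1],-q[2]]]),np.zeros(3),np.zeros(3),c['intrinsics'],c['dist_coeffs'])[0].ravel();print(n,uv.round(1))
E
```

```text
tcp [248.1 215.5]
tipL [255. 210.]
tipR [241.4 210. ]
axis156 [251.4 217.9]
```

View pics/w2c.png

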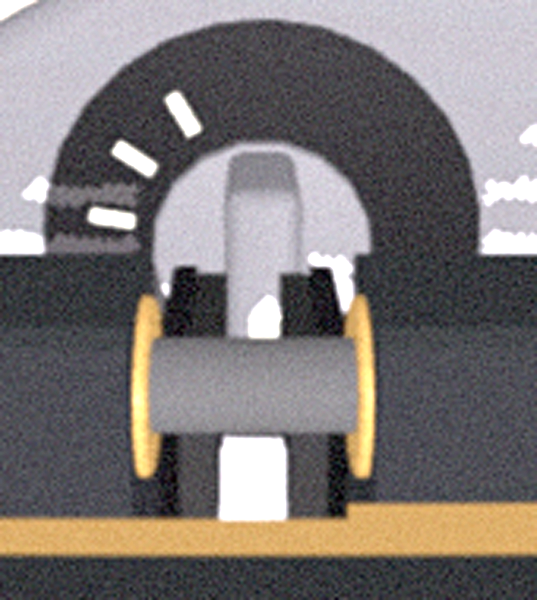

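The fingers closed fully, so the bar isn't between them. In the crop they lie in front of the bar, so they may really be above it. I'll check the true tool height from the known 48 mm disc.

```bash
python3 - <<'E'
from h import *
for n,px in(('w1',42.8),('w2',68.7)):
  c=np.load(f'pics/{n}.npz');E=c['extrinsics'];f=c['intrinsics'][0,0]
  p=-E[:3,:3].T@E[:3,3];ax=-E[2,:3]
  print(n,'f',f,'cam',p.round(4),'look',ax.round(3),'depth disc pred',(np.array([.612,.161,.134])-p)@ax,'from size',f*.048/px)
c=snap('wrist','w3');s=snap('scene','s3')
a=cv2.resize(c['image'][130:320,170:340,::-1],(400,447));b=cv2.resize(s['image'][190:300,270:370,::-1],(400,440),interpolation=cv2.INTER_CUBIC)
o=np.zeros((447,800,3),np.uint8);o[:,:400]=a;o[:440,400:]=b
cv2.imwrite('pics/m3.png',cv2.convertScaleAbs(o,alpha=3))
o=robot.get_obs();print(o['position'],o['ft_force'],o['moment'],o['q'])
E
```

```text
w1 f 320.16020689864877 cam [0.5516 0.1222 0.4855] look [ 0.153  0.189 -0.97 ] depth disc pred 0.3575933689603553 from size 0.35905817596110146
w2 f 320.16020689864877 cam [0.5701 0.1094 0.3439] look [ 0.156  0.186 -0.97 ] depth disc pred 0.21975576321442739 from size 0.22369272097722184
[0.613116   0.15917464 0.15336758] [ 0.72989775 -0.52177082  0.13077673] [0.05147081 0.11976141 0.02011072] [ 7.78648656e-02  5.85902751e-01  1.45145873e+00  1.28438760e-06
  1.10424839e+00 -2.36634803e+00]
```

View pics/m3.png

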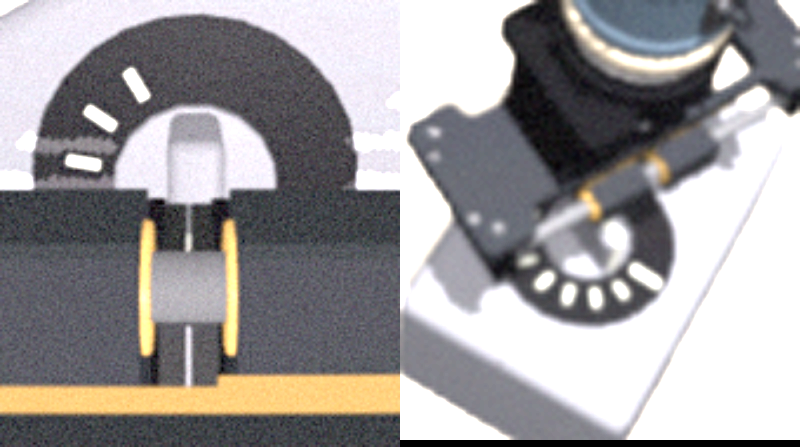

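The camera height agrees with the disc size, but two cues put the visible fingertips about 30 mm higher than the stated geometry:
- **Gap scale:** the fingertip depth comes out at about 0.175 m, where 0.207 m was expected.
- **Tip row:** the tips show at about row 200, where about row 155 was expected.

So the fingers closed just above the bar top. I'll open, shift 2 mm in y and go down in small steps while watching the force.

Emit:
{"fn": "move_arm", "kwargs": {"moves": "0 0.02 0 0 0 0 0.45; 0 0.02 0 0 0 0 0.45; 0 0.02 0 0 0 0 0.45; 0 0.02 0 0 0 0 0.45; 0 0.02 0 0 0 0 0.45; 0 0.02 0.04 0 0 0 0.45; 0 0.02 0.08 0 0 0 0.45; 0 0.02 0.08 0 0 0 0.45", "squeeze": 12}}

```text
time: 5.8
position: [0.6109, 0.1603, 0.1444]
tool_rot: [-0.423, 0.906, 0.0, -0.001]
ft_force: [0.2, -0.7, 0.9]
grip_width: 0.0389
grip_force: 0.0
```

Emit:
{"fn": "move_arm", "kwargs": {"moves": "0 0 0.03 0 0 0 0.45; 0 0 0.06 0 0 0 0.45; 0 0 0.06 0 0 0 0.45"}}

```text
time: 6.1
position: [0.6112, 0.1604, 0.1388]
tool_rot: [-0.423, 0.906, 0.0, -0.001]
ft_force: [0.2, -0.3, 0.3]
grip_width: 0.0386
grip_force: 0.0
```

Emit:
{"fn": "move_arm", "kwargs": {"moves": "0 0 0.02 0 0 0 0.45; 0 0 0.04 0 0 0 0.45; 0 0 0.04 0 0 0 0.45"}}

```text
time: 6.4
position: [0.6114, 0.1604, 0.135]
tool_rot: [-0.423, 0.906, 0.0, -0.0]
ft_force: [-0.0, -0.6, 0.6]
grip_width: 0.0393
grip_force: 0.0
```

Emit:
{"fn": "move_arm", "kwargs": {"moves": "0 0 0.02 0 0 0 0.45; 0 0 0.04 0 0 0 0.45; 0 0 0.04 0 0 0 0.3; 0 0 0.04 0 0 0 0.1; 0 0 0.04 0 0 0 0.05; 0 0 0.04 0 0 0 0.05; 0 0 0.04 0 0 0 0.05; 0 0 0.04 0 0 0 0.05; 0 0 0.04 0 0 0 0.05"}}

```text
time: 7.3
position: [0.6117, 0.1604, 0.1314]
tool_rot: [-0.423, 0.906, -0.0, 0.0]
ft_force: [0.4, -0.5, -0.1]
grip_width: 0.0137
grip_force: 12.0
```

The fingers now hold the bar: 13.7 mm at 12 N. Next is the 75° turn clockwise.

Emit:
{"fn": "move_arm", "kwargs": {"moves": "0 0 0 0 0 0 0.05; 0 0 0 0 0 0.08 0.05; 0 0 0 0 0 0.16 0.05; 0 0 0 0 0 0.24 0.05; 0 0 0 0 0 0.32 0.05; 0 0 0 0 0 0.4 0.05; 0 0 0 0 0 0.48 0.05; 0 0 0 0 0 0.56 0.05; 0 0 0 0 0 0.64 0.05; 0 0 0 0 0 0.72 0.05; 0 0 0 0 0 0.79 0.05; 0 0 0 0 0 0.84 0.05", "squeeze": 22}}

```text
time: 8.5
position: [0.6114, 0.162, 0.1314]
tool_rot: [0.223, 0.975, 0.001, -0.0]
ft_force: [-0.4, 3.8, -0.7]
grip_width: 0.0137
grip_force: 22.0
```

Emit:
{"fn": "move_arm", "kwargs": {"moves": "0 0 0 0 0 0 0.05; 0 0 0 0 0 0 0.05; 0 0 0 0 0 0 0.05"}}

```text
time: 8.8
position: [0.6114, 0.162, 0.1315]
tool_rot: [0.22, 0.975, 0.001, -0.0]
ft_force: [-0.6, 5.2, 1.7]
grip_width: 0.0136
grip_force: 22.0
```

Emit:
{"fn": "move_arm", "kwargs": {"moves": "0 0 0 0 0 0 0.4; 0 0 0 0 0 0 0.4; 0 0 0 0 0 0 0.4; 0 0 0 0 0 0 0.4; 0 0 -0.1 0 0 0 0.4; 0 0 -0.3 0 0 0 0.4; 0 0 -0.6 0 0 0 0.4; 0 0 -1 0 0 0 0.4; 0 0 -1 0 0 0 0.4; 0 0 -1 0 0 0 0.4"}}

```text
time: 9.8
position: [0.6124, 0.1603, 0.2333]
tool_rot: [0.221, 0.975, 0.0, 0.002]
ft_force: [0.2, -0.1, -0.9]
grip_width: 0.0348
grip_force: 0.0
```

```bash
python3 - <<'E'
from h import *
c=snap('wrist','w4');s=snap('scene','s4');print(robot.get_obs()['position'])
cv2.imwrite('pics/w4b.png',cv2.convertScaleAbs(cv2.resize(c['image'][60:300,130:390,::-1],(650,600),interpolation=cv2.INTER_CUBIC),alpha=1.3))
E
```

```text
[0.61065976 0.16023901 0.23057073]
```

View pics/w4b.png

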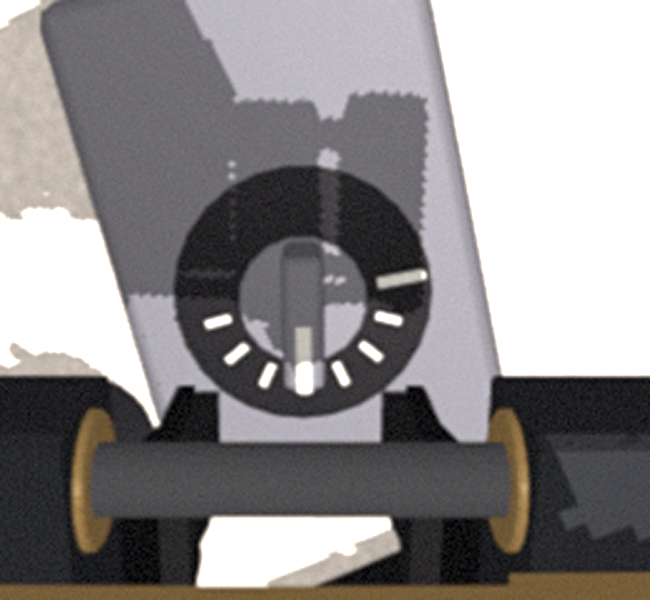

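The pointer (304,385) is at the fourth mark. Going clockwise from the long mark at (402,278), short marks 1–3 are at (388,318), (370,350) and (341,374), and 5–7 follow the pointer. The gripper is clear, so I'm handing in.

```bash
python3 -c "from rig import robot;print(robot.hand_in())"
```

```text
the job is handed in; nothing more can be done
None
```

The larger sharpener's dial is at its fourth click and released, confirmed in the wrist camera; I never touched the smaller sharpener, and the job was handed in about 10 s into the 35 s limit, its verdict not shown.

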